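# Fan the wooden scrapers along the tool tray

## Robot

A 6-joint arm with a two-finger parallel gripper is mounted at the origin on the work surface. World frame = base frame: x ahead of the robot, y to its left, z up, the work surface at z = 0. Lengths are in m, angles in rad, forces in N, time in s.
With the tool pointing down it reaches from about 0.35 to 0.875 m from the base axis. Payload 4.2 kg.
Tool frame: the origin (TCP) lies on the centre line of the jaws, within the pads' length; the fingertips stand 17 mm ahead of it and the grasp point (between the pads) lies 2 mm behind it; z points along the fingers, y is the direction in which the jaws open and shut (so a half turn about z gives the same grasp; the last joint's range is limited). The gripper opens to 85 mm and grips with 20 to 120 N. Pads are 22 mm wide; open, the fingers measure 114 mm over their backs; the gripper's body (76 mm by 85 mm) begins 54 mm behind the grasp point. The pads swing forward as they close: fully open they stand 13 mm farther back than shut.
Start: joints at [1.535, 0.385, 0.008, 0, -1.194, -0.259], TCP at [0.182, 0.598, 0.248] pointing down, gripper open.
Joint ranges: [-3.14, 3.14], [-1.21, 2.06], [-1.07, 1.41], [-3.16, 2.05], [-2.99, -0.16], [-3.1, 3.1]. Speed limits (rad/s): [2.79, 2.79, 3.14, 3.14, 3.14, 3.14].

## Interface

Orientations are given as a unit quaternion [x, y, z, w].
In Python, from station import env, viewer, order gives the robot as it stands. The module is installed in compiled form; this text tells all that it offers.
- The arm moves only by the tool jog_arm, never from a script. Its argument "moves" is a list of rows, each a list of 7 numbers: the finger opening in m, from 0 to 0.0854, then the shift along the tool's x, y, z in m, then the turn, a rotation vector about the tool's x, y, z in degrees. In form: [[claw, x, y, z, ax, ay, az], ...]. A call has 1 to 12 rows; each row is the pose to reach, as a shift and turn from the pose measured when the call began, along the tool's axes at that moment; what a row does not reach only later rows make up. A row lasts 1/8 s, in which the tool goes at most 62.5 mm and 10.7 degrees, less where a joint would pass 70% of its speed; a pose out of reach is approached as far as the arm can. A call with a gripper value outside its range is refused whole. The fingers move at their own pace and stop on an object; "squeeze" is the grip in N (left out, the last holds). Time passes only in rows, so rows that repeat a pose let the fingers close. It gives the time, the measured TCP pose, the force and the opening at its end, in the units of the state.
- env.state(): the state, without advancing time (a new reading comes with each control period).
- viewer.get_image(name): name is "side" or "top" or "wrist"; returns the picture (384x512x3 uint8, red, green, blue); there is no depth.
- viewer.calibration(name): a dict with "K" (3x3 intrinsics, pixels), "k1" (the pictures are not rectified: a ray, as slopes to the right and down, at radius r is drawn at 1 + k1 r^2 times it, then the intrinsics apply), "xyz" and "rotation" of the camera in the world. Camera axes: x right, y down, z forward; pixel columns grow to the right and rows downward; lengths in m; the calibration is good to about 2 mm. A picture is of the moment at which its call begins: read the wrist's pose just before it. calibration takes no time and is no camera call; for the wrist camera it gives the pose at the moment of the call.
- order.finish_job(): hands the job in, once; it reports no verdict.
The state is a dict: "time": time; "joints": joint angles; "joint_vel": joint speeds; "tau": joint torques, N m; "eef_pos": TCP position; "tcp_rot": TCP orientation; "ft_force": force on the tool from outside, world axes, zero at the start; "ft_torque": the same for the moment, N m; "width": finger opening in m.
Only numpy, scipy, OpenCV 4.12 (cv2) and the standard library are available. Lean on these libraries where they do the work, as an engineer would, in place of code of your own. Each camera call takes 0.05 s, during which the arm holds its last target.

## Task

Set the three wooden scrapers out in the shallow metal tray as an overlapping row, all lying lengthwise down the middle of the tray. Start with the shortest, flat and close up to the wooden stop at one end of the tray; then lay the middle one so that one end laps about 20 mm over the free end of the shortest and its other end rests on the tray floor, and last the longest lapped over the middle one in the same way. Leave the other things on the bench where they are.

Things in the scene. Friction and masses are not known exactly. Their poses are not given: they have to be found in the camera images.
- tray: Shallow aluminium tray, 280 mm long (its x) by 150 mm wide (its y), fixed to the bench. Origin: centre of its underside. Its floor is 5 mm thick (top 5 mm above the bench). Low 4 mm thick lips, 10 mm high above the bench, run along both long sides and the +x end; the -x end is a taller dark wooden stop, 30 mm high above the bench and 8 mm thick. Position and yaw vary.
- tray_stop (a point): The foot of the end stop's inner face: midway across the tray, on the tray floor (5 mm above the bench), at tray x = -132 mm. The row starts here and runs in the tray's +x direction.
- scraper_small: Flat plain wooden scraper, a rectangle with rounded corners, 70 mm long (its x), 44 mm wide (its y), 8 mm thick, about 18 g; the shortest of the three. Origin: centre of its underside; z up as it lies. It looks the same turned half round. Lies flat on the bench at the start, at any yaw; which scraper lies in which place varies.
- scraper_medium: Flat plain wooden scraper, a rectangle with rounded corners, 90 mm long (its x), 44 mm wide (its y), 8 mm thick, about 23 g; the middle one. Origin: centre of its underside; z up as it lies. It looks the same turned half round. Lies flat on the bench at the start, at any yaw; which scraper lies in which place varies.
- scraper_large: Flat plain wooden scraper, a rectangle with rounded corners, 110 mm long (its x), 44 mm wide (its y), 8 mm thick, about 28 g; the longest. Origin: centre of its underside; z up as it lies. It looks the same turned half round. Lies flat on the bench at the start, at any yaw; which scraper lies in which place varies.
- plaster_lump: Bystander: loose rounded lump of white plaster, 52 mm across, 36 mm high. Origin: underside centre.
- grinding_stone: Bystander: small loose reddish grinding stone standing on its 24 mm wide head, its 6 mm steel shank pointing up, 48 mm high in all. Origin: underside centre.
- wood_offcut: Bystander: loose plywood offcut block, 45 by 32 by 24 mm high. Origin: underside centre.
- bar_clamp: Bystander: loose small steel F-clamp lying flat, 100 mm bar with two 50 mm jaws, 16 mm high. Origin: underside, middle of its bar.
- pencil: Bystander: loose yellow carpenter's pencil, 150 mm long, 8 mm thick. Origin: underside, mid-length.
Things that resemble listed ones, but are neither listed nor needed, are in the scene too. Leave any pink, purple or red look-alike of the scraper_large alone.

How it is judged:
By the outcome, as a careful person would: the job done as asked, in the order asked, and still so for the second after the job is handed in, with the robot touching nothing.
It also fails if it takes over 69 s, if anything falls off the work surface, if the arm or the gripper's body presses on something with over 40 N, if the wrist force passes 120 N, or if a joint passes its speed limit or range.

## Working session

There is one attempt and no reset: what is moved stays moved. The work goes in short steps, Python scripts to look and compute and a tool call to move; the robot and the scene stay as the last step left them, time stands still between calls to the robot, and variables do not carry over. Pictures are saved under pics/ and viewed, and the job is handed in when it is done.

Besides the shell and the picture viewer there is one more tool, called after "Call:" in YAML: its name, and indented under it one key for each argument. jog_arm: Moves the arm, as the interface text tells. Its arguments: {"type":"object","properties":{"moves":{"type":"array","items":{"type":"array","items":{"type":"number"}}},"squeeze":{"type":"number"}},"required":["moves"]}

```bash
mkdir -p pics; python3 - <<'E'
from station import env, viewer, order
import cv2
s=env.state();print(s['time'],s['eef_pos'],s['tcp_rot'],s['width'])
for n in ['top','side','wrist']:
    c=viewer.calibration(n);print(n,c)
    im=viewer.get_image(n);cv2.imwrite(f'pics/{n}0.png',im[:,:,::-1])
E
```

```text
0.0 [0.18140424 0.59751848 0.24723174] [ 9.89138801e-01 -1.46980519e-01 -1.24838635e-04  1.06982831e-03] 0.08549134624757036
top {'K': array([[472.3764509 ,   0.        , 259.51419287],
       [  0.        , 472.3764509 , 192.272427  ],
       [  0.        ,   0.        ,   1.        ]]), 'k1': -0.02336041883053923, 'xyz': array([0.25552842, 0.03796326, 1.25097175]), 'rotation': array([ 0.70776097, -0.70080551,  0.06800007, -0.0576371 ])}
side {'K': array([[424.98696516,   0.        , 256.7347091 ],
       [  0.        , 424.98696516, 187.53150709],
       [  0.        ,   0.        ,   1.        ]]), 'k1': -0.1519963210944465, 'xyz': array([0.43395755, 1.08180258, 0.93628729]), 'rotation': array([-0.02911356,  0.90640114, -0.42140561,  0.00258454])}
wrist {'K': array([[332.75235718,   0.        , 261.15237173],
       [  0.        , 332.75235718, 194.39807105],
       [  0.        ,   0.        ,   1.        ]]), 'k1': -0.006664895061218372, 'xyz': array([0.24548881, 0.5794527 , 0.37318972]), 'rotation': array([-0.59061198,  0.79606301,  0.10561018, -0.07942081])}
```

View pics/top0.png

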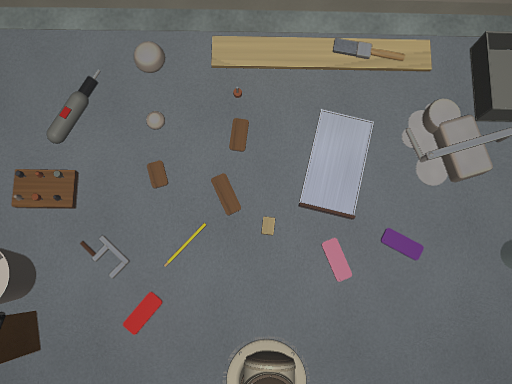

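View pics/side0.png

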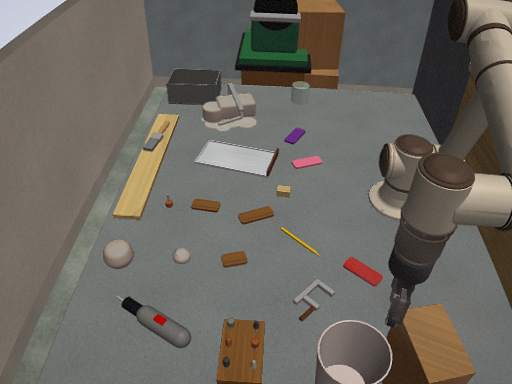

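View pics/wrist0.png

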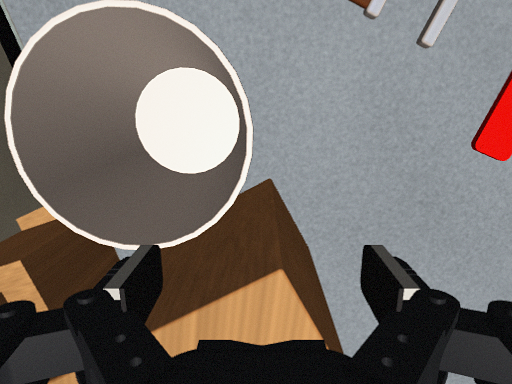

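```bash
cat > h.py <<'E'
import numpy as np, cv2
from scipy.spatial.transform import Rotation as R
def und(c,uv):
    uv=np.atleast_2d(np.asarray(uv,float)); K=c['K']
    d=np.stack([(uv[:,0]-K[0,2])/K[0,0],(uv[:,1]-K[1,2])/K[1,1]],1)
    x=d.copy()
    for _ in range(20):
        r2=(x**2).sum(1,keepdims=True); x=d/(1+c['k1']*r2)
    return x
def toplane(c,uv,z):
    x=und(c,uv); ray=R.from_quat(c['rotation']).apply(np.c_[x,np.ones(len(x))])
    t=(z-c['xyz'][2])/ray[:,2]
    return (c['xyz']+t[:,None]*ray)
def proj(c,P):
    q=R.from_quat(c['rotation']).inv().apply(np.atleast_2d(P)-c['xyz']); s=q[:,:2]/q[:,2:]
    s=s*(1+c['k1']*(s**2).sum(1,keepdims=True))
    return s*[c['K'][0,0],c['K'][1,1]]+c['K'][:2,2]
def rect_of(c,mask,z):
    cs,_=cv2.findContours(mask,cv2.RETR_EXTERNAL,cv2.CHAIN_APPROX_NONE)
    out=[]
    for k in cs:
        if cv2.contourArea(k)<80: continue
        P=toplane(c,k[:,0,:],z)[:,:2]
        (cx,cy),(w,h),a=cv2.minAreaRect((P*1000).astype(np.float32))
        if w<h: w,h,a=h,w,a+90
        out.append((k[:,0].mean(0).round(),round(cx,1),round(cy,1),round(w,1),round(h,1),round((a+90)%180-90,1)))
    return out
E
python3 - <<'E'
from h import *
from station import viewer
for n in ['top','side']:
    c=viewer.calibration(n); im=cv2.imread(f'pics/{n}0.png'); hsv=cv2.cvtColor(im,cv2.COLOR_BGR2HSV)
    m=cv2.inRange(hsv,(5,110,50),(18,255,200))
    print(n)
    for o in rect_of(c,m,0.008):print(o)
c=viewer.calibration('top')
print(toplane(c,[(322,110),(373,122)],0.01),toplane(c,[(355,217),(300,206)],.03))
print(proj(viewer.calibration('top'),[[.1814,.5975,.247],[0,0,0]]))
E
```

```text
top
(array([ 12., 327.]), 119.8, 652.4, 93.6, 48.7, -24.2)
(array([225., 194.]), 474.5, 111.5, 108.5, 42.5, 25.5)
(array([ 41., 187.]), 484.3, 598.8, 162.4, 102.0, 89.4)
(array([157., 174.]), 526.9, 296.4, 68.5, 42.0, 16.4)
(array([239., 134.]), 640.4, 79.0, 89.3, 42.1, -7.1)
side
(array([241., 349.]), 479.8, 582.1, 170.3, 101.6, -90.0)
(array([424., 351.]), 34.2, 537.8, 235.3, 226.2, -0.5)
(array([234., 259.]), 523.3, 299.2, 69.3, 47.1, 16.8)
(array([501., 257.]), -255.8, 257.8, 313.9, 111.2, 68.6)
(array([256., 215.]), 472.3, 114.3, 109.6, 49.3, 25.5)
(array([205., 205.]), 636.7, 81.7, 89.7, 50.2, -7.1)
(array([485., 153.]), -421.5, -347.8, 377.3, 137.3, 76.2)
(array([467.,  94.]), -551.9, -840.5, 523.3, 47.6, 63.5)
(array([302.,  55.]), 266.5, -1553.3, 1614.3, 485.3, 81.8)
[[ 0.71184058 -0.15015623  0.01      ]
 [ 0.67928188 -0.29077892  0.01      ]] [[ 0.41235132 -0.22912724  0.03      ]
 [ 0.43987805 -0.08532415  0.03      ]]
[[-18.86295314 310.44159935]
 [266.03296116 379.98316139]]
```

```bash
cat >> h.py <<'E'
def tgt(x,y,yaw,pitch=0):
    # tool pointing down, tool x at yaw (deg); pitch: deg about tool y
    return R.from_euler('z',yaw,degrees=True)*R.from_euler('x',180,degrees=True)*R.from_euler('y',pitch,degrees=True)
def rel(s,x,y,z,yaw,pitch=0):
    """tool-frame shift (mm) and rotvec (deg) from the measured pose to the target (mm)"""
    r0=R.from_quat(s['tcp_rot']); p=r0.inv().apply(np.array([x,y,z])/1000-s['eef_pos'])*1000
    rv=(r0.inv()*tgt(x,y,yaw,pitch)).as_rotvec(degrees=True)
    print('shift mm',p.round(1),'rotvec',rv.round(2))
E
python3 - <<'E'
from h import *
from station import env
rel(env.state(),527,296.5,150,16.5)
rel(env.state(),527,296.5,250,16.5)
E
```

```text
shift mm [418.1 187.6  97.8] rotvec [ 9.00e-02  2.00e-02 -3.34e+01]
shift mm [418.1 187.7  -2.2] rotvec [ 9.00e-02  2.00e-02 -3.34e+01]
```

Call:
jog_arm:
  moves:
    - [0.06, 0.04, 0.018, 0, 0, 0, 0]
    - [0.06, 0.09, 0.04, 0, 0, 0, -10]
    - [0.06, 0.145, 0.065, 0, 0, 0, -20]
    - [0.06, 0.2, 0.09, 0, 0, 0, -30]
    - [0.06, 0.255, 0.115, 0.02, 0, 0, -33.4]
    - [0.06, 0.31, 0.14, 0.05, 0, 0, -33.4]
    - [0.06, 0.365, 0.164, 0.08, 0, 0, -33.4]
    - [0.06, 0.418, 0.1877, 0.098, 0, 0, -33.4]
    - [0.06, 0.418, 0.1877, 0.098, 0, 0, -33.4]
    - [0.06, 0.418, 0.1877, 0.098, 0, 0, -33.4]
  squeeze: 40

```text
time: 1.4
eef_pos: [0.527, 0.2958, 0.1493]
tcp_rot: [0.99, 0.143, -0.001, 0.001]
ft_force: [-0.0, 0.8, 0.4]
width: 0.0601
```

```bash
cat > look.py <<'E'
import sys
from h import *
from station import env, viewer
s=env.state();c=viewer.calibration('wrist');im=viewer.get_image('wrist')[:,:,::-1].copy()
import pickle;pickle.dump((s,c),open(f'pics/{sys.argv[1]}.pkl','wb'))
cv2.imwrite(f'pics/{sys.argv[1]}.png',im)
hsv=cv2.cvtColor(im,cv2.COLOR_BGR2HSV)
m=cv2.inRange(hsv,(5,110,50),(18,255,220))
print(s['time'],s['eef_pos'],R.from_quat(s['tcp_rot']).apply([1,0,0]),s['width'],s['ft_force'])
z=float(sys.argv[2]) if len(sys.argv)>2 else .008
for o in rect_of(c,m,z):print(o)
E
python3 look.py w1
```

```text
1.4 [0.52704105 0.2958499  0.14933563] [ 0.95921376  0.28267662 -0.00170249] 0.06005038199461952 [-0.03630798  0.82756424  0.44998476]
(array([436., 266.]), 501.4, 126.8, 56.5, 45.7, 25.6)
(array([259., 186.]), 526.7, 298.1, 70.3, 43.3, 17.4)
```

View pics/w1.png

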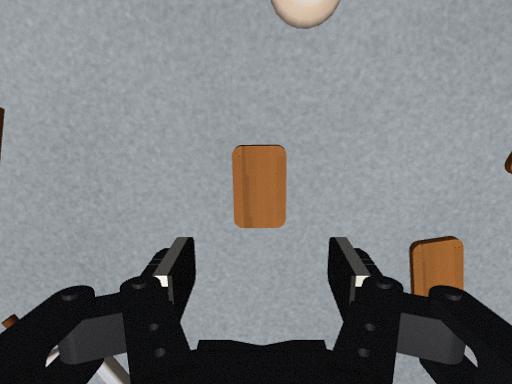

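The wrist picture shows the small scraper at about (260,186), between the finger lines and clear of everything. Going down.

```bash
python3 - <<'E'
from h import *
from station import env
rel(env.state(),526.8,297.6,18.5,17.2)
E
```

```text
shift mm [  0.4  -0.9 131.5] rotvec [ 0.07  0.04 -0.69]
```

Call:
jog_arm:
  moves:
    - [0.06, 0, -0.001, 0.045, 0, 0, -0.7]
    - [0.06, 0, -0.001, 0.095, 0, 0, -0.7]
    - [0.06, 0, -0.001, 0.12, 0, 0, -0.7]
    - [0.06, 0, -0.001, 0.127, 0, 0, -0.7]
    - [0.06, 0, -0.001, 0.13, 0, 0, -0.7]
    - [0.06, 0, -0.001, 0.1315, 0, 0, -0.7]
    - [0.06, 0, -0.001, 0.1315, 0, 0, -0.7]

```text
time: 2.33
eef_pos: [0.5268, 0.298, 0.0196]
tcp_rot: [0.989, 0.15, 0.001, 0.0]
ft_force: [0.4, -0.6, 0.7]
width: 0.0593
```

Call:
jog_arm:
  moves:
    - [0.05, 0, 0, 0.0012, 0, 0, 0]
    - [0.04, 0, 0, 0.0012, 0, 0, 0]
    - [0.03, 0, 0, 0.0012, 0, 0, 0]
    - [0.03, 0, 0, 0.0012, 0, 0, 0]
    - [0.03, 0, 0, 0.0012, 0, 0, 0]

```text
time: 2.95
eef_pos: [0.5273, 0.2984, 0.0193]
tcp_rot: [0.989, 0.15, 0.001, -0.0]
ft_force: [-0.3, -0.1, 6.2]
width: 0.0421
```

```bash
python3 look.py w2
```

```text
2.95 [0.52730097 0.29839812 0.01927792] [0.95508548 0.29631836 0.00267427] 0.04212280711236687 [-0.29309124 -0.11241425  6.17978047]
(array([261., 252.]), 527.3, 299.1, 71.1, 44.3, 17.3)
```

View pics/w2.png

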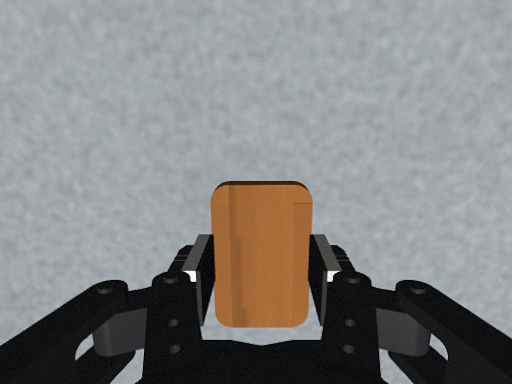

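Gripped: the scraper sits centred between the pads at about (261,252), and the fingertips lightly touch the bench. Lifting it and moving over the tray to look.

```bash
python3 - <<'E'
from h import *
from station import env
rel(env.state(),495,-174,230,-13.2)
E
```

```text
shift mm [-170.3  441.6 -211.2] rotvec [-0.05 -0.15 30.44]
```

Call:
jog_arm:
  moves:
    - [0.03, 0, 0, -0.02, 0, 0, 0]
    - [0.03, 0, 0, -0.07, 0, 0, 0]
    - [0.03, -0.015, 0.04, -0.12, 0, 0, 4]
    - [0.03, -0.036, 0.093, -0.16, 0, 0, 10]
    - [0.03, -0.057, 0.148, -0.19, 0, 0, 16]
    - [0.03, -0.078, 0.203, -0.211, 0, 0, 22]
    - [0.03, -0.1, 0.259, -0.211, 0, 0, 28]
    - [0.03, -0.121, 0.314, -0.211, 0, 0, 30.4]
    - [0.03, -0.142, 0.369, -0.211, 0, 0, 30.4]
    - [0.03, -0.163, 0.42, -0.211, 0, 0, 30.4]
    - [0.03, -0.17, 0.4416, -0.211, 0, 0, 30.4]
    - [0.03, -0.17, 0.4416, -0.211, 0, 0, 30.4]

```text
time: 4.5
eef_pos: [0.4946, -0.1754, 0.2291]
tcp_rot: [0.993, -0.116, 0.001, -0.001]
ft_force: [0.2, 0.0, 0.0]
width: 0.0419
```

```bash
python3 look.py w3 .22
```

```text
4.5 [ 0.49456035 -0.17535888  0.22906506] [ 9.72908070e-01 -2.31190465e-01  9.25458806e-04] 0.041937665705306534 [0.16593977 0.02305172 0.00150691]
(array([137., 277.]), 498.4, -116.5, 14.9, 9.0, 84.1)
(array([ 29., 243.]), 525.2, -74.0, 39.1, 19.2, 25.9)
(array([259., 248.]), 495.6, -173.2, 70.0, 61.4, -12.2)
(array([  5., 110.]), 581.2, -92.4, 20.2, 6.7, -24.8)
```

View pics/w3.png

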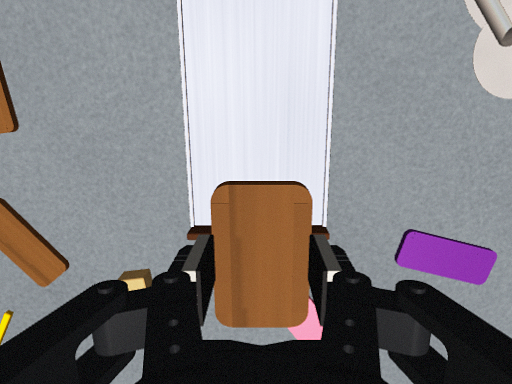

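```bash
python3 - <<'E'
import cv2
im=cv2.imread('pics/w3.png')
a=cv2.resize(im[200:250,175:345],None,fx=4.6,fy=4.6,interpolation=cv2.INTER_NEAREST)
b=cv2.resize(im[0:60,165:345],None,fx=4.3,fy=4.3,interpolation=cv2.INTER_NEAREST)
a=a[:,:774];cv2.imwrite('pics/w3z.png',cv2.vconcat([cv2.copyMakeBorder(a,0,0,0,max(0,774-a.shape[1]),0),b[:,:774]]))
E
```

```text
(no output)
```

View pics/w3z.png

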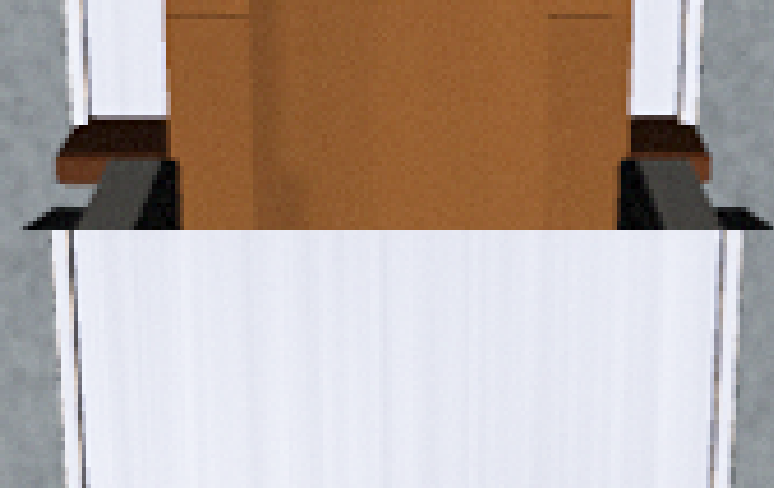

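```bash
cat > tray.py <<'E'
E
python3 - <<'E'
from h import *
import pickle
s,c=pickle.load(open('pics/w3.pkl','rb'))
L=toplane(c,[(190.2,225.5),(177.3,.5)],.01)*1000;Rr=toplane(c,[(326.9,225.5),(337.7,.5)],.01)*1000
f=toplane(c,[(194.5,225.2),(205,225.2),(312,225),(322,225)],.005)*1000
print(L.round(1),Rr.round(1),f.round(1))
for a in (L,Rr):
    d=a[1]-a[0];print(np.degrees(np.arctan2(d[1],d[0])))
d=f[0]-f[3];print(np.degrees(np.arctan2(d[1],d[0]))-90)
print('w',np.linalg.norm(L[0]-Rr[0]),np.linalg.norm(L[1]-Rr[1]))
m0=(L[0]+Rr[0])/2;m1=(L[1]+Rr[1])/2;d=m1-m0;yaw=np.arctan2(d[1],d[0]);print(m0,m1,np.degrees(yaw))
# stop point : foot mid
u=d/np.linalg.norm(d); fm=f.mean(0); st=m0+u*np.dot(fm-m0,u);print('stop',st)
# top camera estimate
from station import viewer
ct=viewer.calibration('top')
u=u[:2];v=np.array([-u[1],u[0]]);o=st[:2]+132*u
for x,y,z in [(140,75,10),(140,-75,10),(-140,75,30),(-140,-75,30)]:
    p=o+x*u+y*v;print(proj(ct,[p[0]/1e3,p[1]/1e3,z/1e3]).round(1))
im=cv2.imread('pics/top0.png')[100:225,290:390];cv2.imwrite('pics/top0z.png',cv2.resize(im,None,fx=4.6,fy=4.6,interpolation=cv2.INTER_NEAREST))
E
```

```text
[[ 452.2  -83.5   10. ]
 [ 668.6 -135.    10. ]] [[ 417.6 -230.2   10. ]
 [ 634.2 -280.1   10. ]] [[ 449.9  -86.8    5. ]
 [ 447.2  -98.2    5. ]
 [ 420.  -214.7    5. ]
 [ 417.4 -225.6    5. ]]
-13.367662960448657
-12.97684486182945
-13.17389599050999
w 150.69268451480025 149.1766267356047
[ 434.906148   -156.87164743   10.        ] [ 651.37992724 -207.53485138   10.        ] -13.172334598991156
stop [ 433.55398965 -156.55519029   10.        ]
[[320.3 108.7]]
[[373.3 121.3]]
[[298.6 204.9]]
[[354.5 218.4]]
```

View pics/top0z.png

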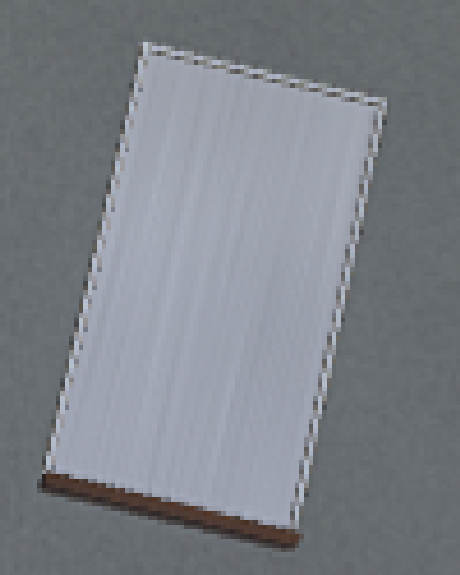

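Tray: foot of the stop at about (433.6, -156.6) mm, yaw -13.2°. The top view agrees within 1 px. Hover first above the place.

```bash
python3 - <<'E'
from h import *
from station import env
rel(env.state(),469.8,-165.1,65,-13.17)
rel(env.state(),469.8,-165.1,25,-13.17)
E
```

```text
shift mm [-26.6  -3.  164.2] rotvec [-0.09 -0.07 -0.11]
shift mm [-26.7  -3.  204.2] rotvec [-0.09 -0.07 -0.11]
```

Call:
jog_arm:
  moves:
    - [0.03, -0.0266, -0.003, 0.03, 0, 0, 0]
    - [0.03, -0.0266, -0.003, 0.085, 0, 0, 0]
    - [0.03, -0.0266, -0.003, 0.135, 0, 0, 0]
    - [0.03, -0.0266, -0.003, 0.162, 0, 0, 0]
    - [0.03, -0.0266, -0.003, 0.164, 0, 0, 0]
    - [0.03, -0.0266, -0.003, 0.164, 0, 0, 0]

```text
time: 5.3
eef_pos: [0.4708, -0.1646, 0.066]
tcp_rot: [0.993, -0.115, 0.001, -0.001]
ft_force: [-0.2, -0.3, -0.2]
width: 0.0418
```

```bash
python3 look.py w4 .05;python3 - <<'E'
from h import *
from station import env
rel(env.state(),469.8,-165.1,25,-13.17)
E
```

```text
5.3 [ 0.4707556  -0.16460582  0.06604155] [ 0.97360497 -0.22822357  0.00271472] 0.0418262550118869 [-0.19849183 -0.30556189 -0.15185579]
(array([261., 256.]), 467.9, -162.8, 72.2, 52.7, -13.0)
shift mm [-1.2  0.7 41.5] rotvec [-0.12 -0.22 -0.04]
```

View pics/w4.png

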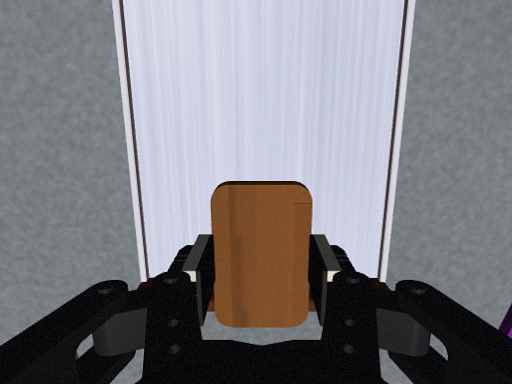

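Call:
jog_arm:
  moves:
    - [0.03, -0.0012, 0.001, 0.01, 0, 0, 0]
    - [0.03, -0.0012, 0.001, 0.025, 0, 0, 0]
    - [0.03, -0.0012, 0.001, 0.035, 0, 0, 0]
    - [0.03, -0.0012, 0.001, 0.039, 0, 0, 0]
    - [0.03, -0.0012, 0.001, 0.0405, 0, 0, 0]
    - [0.03, -0.0012, 0.001, 0.0405, 0, 0, 0]

```text
time: 6.1
eef_pos: [0.47, -0.1655, 0.0262]
tcp_rot: [0.993, -0.115, 0.002, -0.001]
ft_force: [0.4, 0.7, -0.8]
width: 0.0426
```

```bash
python3 look.py w5 .013
```

```text
6.1 [ 0.46998827 -0.16545083  0.02615507] [ 0.97354288 -0.22846329  0.00433342] 0.042557883401912015 [ 0.39287878  0.72376059 -0.79965706]
(array([385., 358.]), 402.6, -212.8, 9.2, 6.9, -1.9)
(array([138., 357.]), 430.8, -91.0, 8.5, 7.0, -18.5)
(array([261., 255.]), 468.1, -164.1, 71.3, 44.6, -13.1)
```

View pics/w5.png

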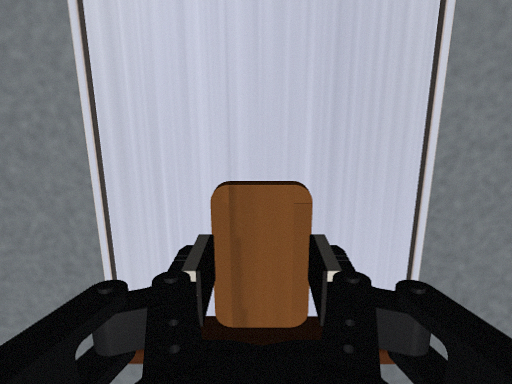

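```bash
python3 - <<'E'
from h import *
import pickle
im=cv2.imread('pics/w5.png')
for x in (207,315): print(im[300:345,x].sum(1)//3)
print(im[318:345,262])
s,c=pickle.load(open('pics/w5.pkl','rb'))
u=np.array([.9737,-.2279]);v=np.array([.2279,.9737]);S0=np.array([433.6,-156.6])
def t(uv,z):
    p=toplane(c,uv,z)[:,:2]*1000-S0;return np.c_[p@u,p@v].round(1)
print('foot',t([(207,316.5),(315,316.5)],.005),'stop top', t([(262,340)],.03))
print('scraper back/front',t([(262,327.5),(262,184)],.0142),'sides',t([(212.5,255),(310.5,255)],.0142))
print('tray inner', t([(96,150),(423,150)],.01),t([(105.5,270),(416,270)],.005))
E
python3 - <<'E'
import cv2
im=cv2.imread('pics/w5.png')
cv2.imwrite('pics/w5z.png',cv2.resize(im[225:365,90:435],None,fx=2.3,fy=2.3,interpolation=cv2.INTER_NEAREST))
E
```

```text
[  5   5   1   0   1   0  28  76  84 118 129 177 209 204 209 193  33  13
  12   6  15  16  12  14  16  11   9  14  17  16  13   7  20  21  11  14
  11  11  13  13   2   0  12  11   5]
[  0   1   0   0   0  15  65  89 162 165 172 177 199 202 203 189  85  10
   8  14  12  15  10  13   8  12  12  12  16   8  14  16   5  16  16  13
   8  14   9  14   4   7   4   5  10]
[[ 39  73 116]
 [ 35  71 116]
 [ 34  69 118]
 [ 31  70 116]
 [ 37  72 118]
 [ 45  75 123]
 [ 35  70 115]
 [ 35  72 121]
 [ 35  72 117]
 [ 23  48  81]
 [ 10  10  21]
 [  6   9  17]
 [  0   1  17]
 [ 12  19  28]
 [ 14  10  24]
 [  4  13  23]
 [  0   3  19]
 [ 13   9  26]
 [  9   9  24]
 [  6   9  24]
 [  3   8  23]
 [  0   6  20]
 [  3  14  25]
 [  2   7  19]
 [  1   9  18]
 [ 11  14  28]
 [ 11  18  29]]
foot [[ -0.1  28.2]
 [  0.  -26.7]] stop top [[5.9 0.3]]
scraper back/front [[ 0.3  0.3]
 [71.3  0.3]] sides [[ 38.3  22.7]
 [ 38.4 -21.6]]
tray inner [[ 85.2  71.5]
 [ 85.3 -68.5]] [[ 25.8  76.9]
 [ 26.1 -74.9]]
```

View pics/w5z.png

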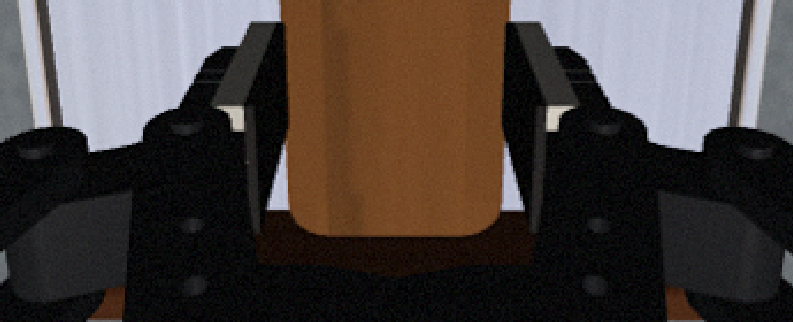

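Gap to the stop is under 1 mm and the scraper is centred within 1 mm. Lower the last millimetre and release.

Call:
jog_arm:
  moves:
    - [0.03, 0, 0, 0.0012, 0, 0, 0]
    - [0.03, 0, 0, 0.0015, 0, 0, 0]
    - [0.05, 0, 0, 0.0012, 0, 0, 0]
    - [0.06, 0, 0, 0.001, 0, 0, 0]
    - [0.06, 0, 0, -0.01, 0, 0, 0]
    - [0.06, 0, 0, -0.05, 0, 0, 0]
    - [0.06, 0, 0, -0.1, 0, 0, 0]
    - [0.06, -0.02, 0, -0.13, 0, 0, 0]
    - [0.06, -0.02, 0, -0.13, 0, 0, 0]

```text
time: 7.28
eef_pos: [0.4504, -0.161, 0.1593]
tcp_rot: [0.993, -0.115, 0.006, -0.001]
ft_force: [0.8, -0.8, -0.2]
width: 0.06
```

```bash
python3 look.py w6 .013;python3 - <<'E'
from h import *
from station import env
rel(env.state(),640,80,150,-7.1)
import pickle
s,c=pickle.load(open('pics/w6.pkl','rb'))
u=np.array([.9737,-.2279]);v=np.array([.2279,.9737]);S0=np.array([433.6,-156.6])
d=(np.array([[640,80]])-S0);print(d@u,d@v)
E
```

```text
7.275 [ 0.45043716 -0.16096006  0.15934366] [ 0.97357131 -0.2281222   0.01091643] 0.06001183422416433 [ 0.80801424 -0.75895022 -0.19771762]
(array([109., 272.]), 407.6, -6.6, 38.9, 31.6, 48.6)
(array([  6., 257.]), 436.9, 74.9, 40.9, 19.6, -24.5)
(array([262., 217.]), 425.6, -153.8, 158.0, 7.3, 76.9)
(array([261., 165.]), 469.1, -164.0, 69.5, 43.1, -13.0)
shift mm [ 129.8 -277.9    9.6] rotvec [-0.15 -0.47 -6.1 ]
[147.05054] [277.41598]
```

View pics/w6.png

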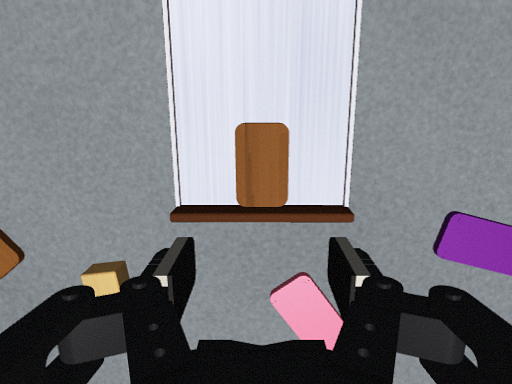

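The small scraper lies against the stop, centred (picture (262,165)). Next, the medium one.

Call:
jog_arm:
  moves:
    - [0.06, 0.02, -0.04, 0, 0, -0.5, -2]
    - [0.06, 0.045, -0.095, 0, 0, -0.5, -6]
    - [0.06, 0.07, -0.15, 0, 0, -0.5, -6]
    - [0.06, 0.095, -0.205, 0, 0, -0.5, -6]
    - [0.06, 0.12, -0.258, 0.005, 0, -0.5, -6]
    - [0.06, 0.13, -0.278, 0.0096, 0, -0.5, -6]
    - [0.06, 0.13, -0.278, 0.0096, 0, -0.5, -6]
    - [0.06, 0.13, -0.278, 0.0096, 0, -0.5, -6]

```text
time: 8.32
eef_pos: [0.6395, 0.0794, 0.1487]
tcp_rot: [0.998, -0.063, -0.001, -0.001]
ft_force: [-0.3, 0.4, 0.6]
width: 0.06
```

```bash
python3 look.py w7 .008
```

```text
8.325 [0.63951581 0.07944928 0.1486758 ] [ 0.99205635 -0.12576149 -0.00287095] 0.06004066605428184 [-0.25483461  0.43102244  0.64063708]
(array([237., 327.]), 503.0, 124.3, 54.8, 46.5, 25.5)
(array([262., 184.]), 640.5, 80.2, 90.0, 43.6, -6.8)
(array([232.,  28.]), 759.6, 87.0, 24.8, 23.5, -7.2)
```

View pics/w7.png

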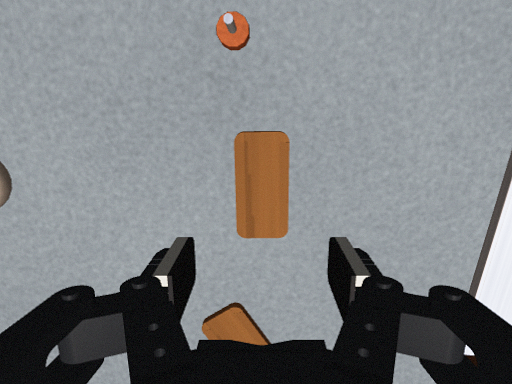

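```bash
python3 - <<'E'
from h import *
from station import env
rel(env.state(),640.2,80.0,20.2,-6.9)
E
```

```text
shift mm [  0.8  -0.7 129.1] rotvec [-0.11  0.12 -0.35]
```

Call:
jog_arm:
  moves:
    - [0.06, 0.0005, -0.0007, 0.045, 0, 0.2, -0.3]
    - [0.06, 0.0005, -0.0007, 0.095, 0, 0.2, -0.3]
    - [0.06, 0.0005, -0.0007, 0.12, 0, 0.2, -0.3]
    - [0.06, 0.0005, -0.0007, 0.127, 0, 0.2, -0.3]
    - [0.06, 0.0005, -0.0007, 0.129, 0, 0.2, -0.3]
    - [0.06, 0.0005, -0.0007, 0.1295, 0, 0.2, -0.3]
    - [0.045, 0.0005, -0.0007, 0.1295, 0, 0.2, -0.3]
    - [0.03, 0.0005, -0.0007, 0.1295, 0, 0.2, -0.3]
    - [0.03, 0.0005, -0.0007, 0.1295, 0, 0.2, -0.3]
    - [0.03, 0.0005, -0.0007, 0.1295, 0, 0.2, -0.3]
    - [0.03, 0.0005, -0.0007, 0.1295, 0, 0.2, -0.3]

```text
time: 9.75
eef_pos: [0.6407, 0.0803, 0.0215]
tcp_rot: [0.998, -0.06, 0.002, -0.001]
ft_force: [-1.5, 1.0, 6.8]
width: 0.0414
```

```bash
python3 look.py w8 .008; python3 - <<'E'
from h import *
from station import env
u=np.array([.9737,-.2279]);S=np.array([433.8,-155.6])
p=S+97*u;print(p)
rel(env.state(),p[0],p[1],75,-13.1)
E
```

```text
9.75 [0.64066846 0.08030401 0.02148527] [ 0.99272713 -0.12033184  0.00361833] 0.04135918377298007 [-1.47822292  0.95250654  6.76852391]
(array([261., 247.]), 640.5, 81.3, 91.2, 44.1, -6.8)
[ 528.2489 -177.7063]
shift mm [-80.4 269.5 -54.5] rotvec [-0.15 -0.2   6.19]
```

View pics/w8.png

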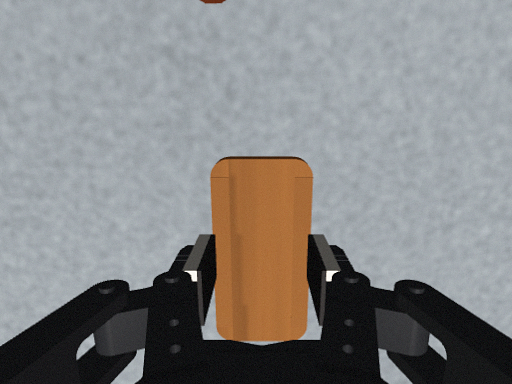

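```bash
python3 - <<'E'
from h import *
from station import env
u=np.array([.9737,-.2279]);S=np.array([433.8,-155.6])
p=S+98.2*u;print(p)
rel(env.state(),p[0],p[1],70,-13.1,-6.6)
E
```

```text
[ 529.41734 -177.97978]
shift mm [-79.2 269.7 -49.5] rotvec [ 0.2  -6.79  6.19]
```

Call:
jog_arm:
  moves:
    - [0.03, 0, 0, -0.015, 0, 0, 0]
    - [0.03, 0, 0, -0.06, 0, 0, 0]
    - [0.03, -0.012, 0.04, -0.09, 0, -1, 1]
    - [0.03, -0.028, 0.095, -0.09, 0, -2, 3]
    - [0.03, -0.044, 0.15, -0.09, 0, -4, 5]
    - [0.03, -0.06, 0.205, -0.08, 0, -6.8, 6.2]
    - [0.03, -0.076, 0.258, -0.065, 0.2, -6.8, 6.2]
    - [0.03, -0.079, 0.2697, -0.052, 0.2, -6.8, 6.2]
    - [0.03, -0.079, 0.2697, -0.05, 0.2, -6.8, 6.2]
    - [0.03, -0.079, 0.2697, -0.05, 0.2, -6.8, 6.2]

```text
time: 11.05
eef_pos: [0.5306, -0.1771, 0.071]
tcp_rot: [0.992, -0.113, -0.057, -0.006]
ft_force: [0.4, -0.1, -1.4]
width: 0.0414
```

```bash
python3 look.py w9 .05; python3 - <<'E'
from h import *
from station import env,viewer
cv2.imwrite('pics/s9.png',cv2.resize(viewer.get_image('side')[110:240,160:360,::-1],None,fx=4,fy=4))
rel(env.state(),529.4,-178,33,-13.1,-6.6)
E
```

```text
11.05 [ 0.53062056 -0.17707951  0.07101435] [ 0.96795477 -0.22384112 -0.11383633] 0.04136676156154528 [ 0.35534963 -0.11786948 -1.35563001]
(array([261., 248.]), 521.9, -174.0, 102.8, 47.5, -13.0)
shift mm [ 3.2  1.4 38.1] rotvec [ 0.01 -0.09  0.12]
```

View pics/w9.png

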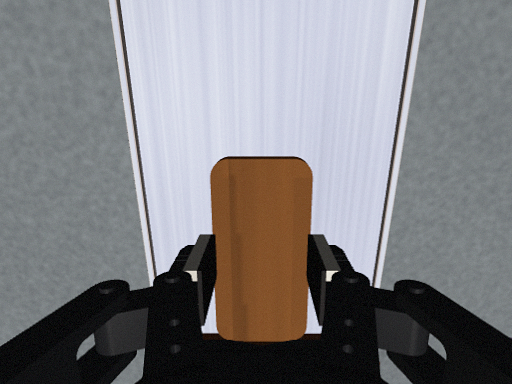

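View pics/s9.png

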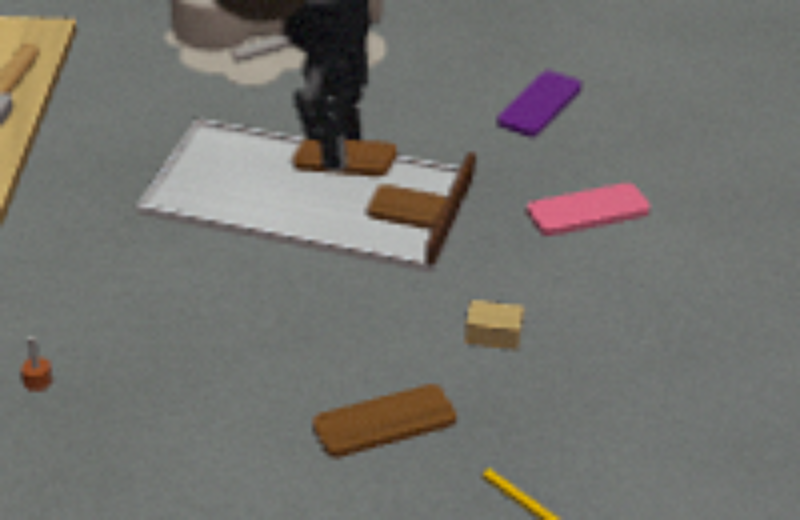

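Call:
jog_arm:
  moves:
    - [0.03, 0.0015, 0.001, 0.012, 0, 0, 0]
    - [0.03, 0.0025, 0.0013, 0.027, 0, 0, 0]
    - [0.03, 0.003, 0.0013, 0.035, 0, 0, 0]
    - [0.03, 0.0032, 0.0013, 0.038, 0, 0, 0]
    - [0.03, 0.0032, 0.0013, 0.038, 0, 0, 0]

```text
time: 11.78
eef_pos: [0.5293, -0.1779, 0.0328]
tcp_rot: [0.992, -0.113, -0.057, -0.006]
ft_force: [0.6, 0.2, 0.0]
width: 0.0416
```

```bash
python3 look.py w10 .015; python3 - <<'E'
from h import *
from station import env,viewer
cv2.imwrite('pics/s10.png',cv2.resize(viewer.get_image('side')[120:190,180:310,::-1],None,fx=6,fy=6,interpolation=cv2.INTER_CUBIC))
rel(env.state(),529.4,-178,30,-13.1,-6.6)
E
```

```text
11.775 [ 0.52933712 -0.17793959  0.03282077] [ 0.96809338 -0.22322494 -0.11386762] 0.04156414998173296 [0.61515101 0.2275434  0.01278094]
(array([261., 249.]), 521.2, -174.9, 103.1, 46.4, -12.8)
shift mm [0.1 0.1 3.4] rotvec [ 0.01 -0.13  0.11]
```

View pics/w10.png

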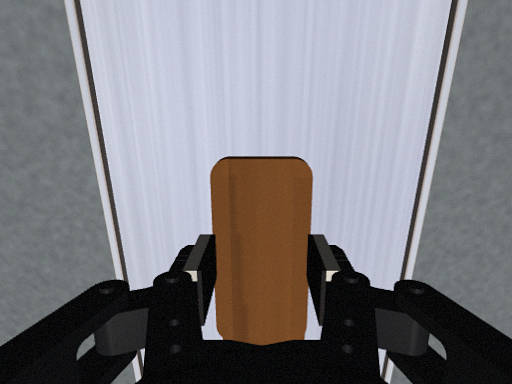

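View pics/s10.png

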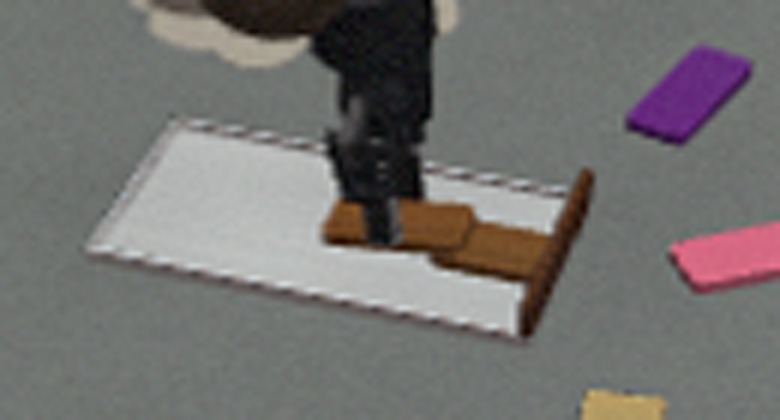

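Call:
jog_arm:
  moves:
    - [0.03, 0, 0, 0.001, 0, 0, 0]
    - [0.03, 0, 0, 0.002, 0, 0, 0]
    - [0.03, 0, 0, 0.003, 0, 0, 0]
    - [0.03, 0, 0, 0.003, 0, 0, 0]

```text
time: 12.38
eef_pos: [0.5296, -0.178, 0.0313]
tcp_rot: [0.992, -0.113, -0.056, -0.006]
ft_force: [-0.7, 0.2, 4.8]
width: 0.0416
```

```bash
python3 look.py w11 .015; python3 - <<'E'
from h import *
import pickle
s,c=pickle.load(open('pics/w11.pkl','rb'))
im=cv2.imread('pics/w11.png');print(im[145:175,262].sum(1)//3)
u=np.array([.9737,-.2279]);v=np.array([.2279,.9737]);S0=np.array([433.8,-155.6])
def t(uv,z):
    p=toplane(c,uv,z)[:,:2]*1000-S0;return np.c_[p@u,p@v].round(1)
print(t([(262,159.5)],.013),t([(262,156)],.005))
E
```

```text
12.375 [ 0.5296446  -0.17796513  0.03133499] [ 0.96840335 -0.22280491 -0.11203982] 0.041564079675832456 [-0.69718737  0.17811005  4.77520144]
(array([261., 249.]), 522.7, -175.3, 100.8, 46.0, -12.9)
[201 200 200 200 203 200 201 201 199 201 204 101  16  28  59  77  74  73
  75  75  76  74  73  79  71  77  76  78  74  75]
[[140.7   0.9]] [[140.    0.8]]
```

Low end is at 140.5 mm (wanted 140.6) with 5 N of light contact. Release.

Call:
jog_arm:
  moves:
    - [0.045, 0, 0, 0.001, 0, 0, 0]
    - [0.05, 0, 0, 0.001, 0, 0, 0]
    - [0.06, 0, 0, 0, 0, 0, 0]
    - [0.06, 0, 0, -0.01, 0, 0, 0]
    - [0.06, -0.003, 0, -0.05, 0, 0, 0]
    - [0.06, -0.01, 0, -0.1, 0, 0, 0]
    - [0.06, -0.03, 0, -0.12, 0, 6.5, 0]
    - [0.06, -0.03, 0, -0.12, 0, 6.5, 0]

```text
time: 13.42
eef_pos: [0.5124, -0.1741, 0.157]
tcp_rot: [0.994, -0.113, 0.003, -0.0]
ft_force: [0.2, -1.1, -0.3]
width: 0.0601
```

```bash
python3 look.py w12 .013; python3 - <<'E'
from h import *
from station import env,viewer
cv2.imwrite('pics/s12.png',cv2.resize(viewer.get_image('side')[120:190,180:310,::-1],None,fx=6,fy=6,interpolation=cv2.INTER_CUBIC))
rel(env.state(),474.5,112.5,140,25.4)
E
```

```text
13.425 [ 0.51239295 -0.17408411  0.15696321] [ 0.97456726 -0.22402906  0.00544376] 0.06006342511636782 [ 0.15254754 -1.05302591 -0.28075432]
(array([  7., 311.]), 446.1, 80.1, 47.9, 24.0, -24.5)
(array([262., 288.]), 421.6, -152.5, 126.6, 7.1, 77.1)
(array([262., 193.]), 503.0, -170.6, 139.9, 44.7, -12.3)
shift mm [-102.5 -270.7   14.7] rotvec [ 3.000e-02 -1.400e-01 -3.835e+01]
```

View pics/w12.png

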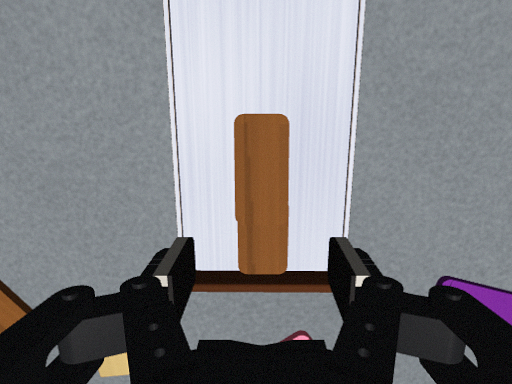

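View pics/s12.png

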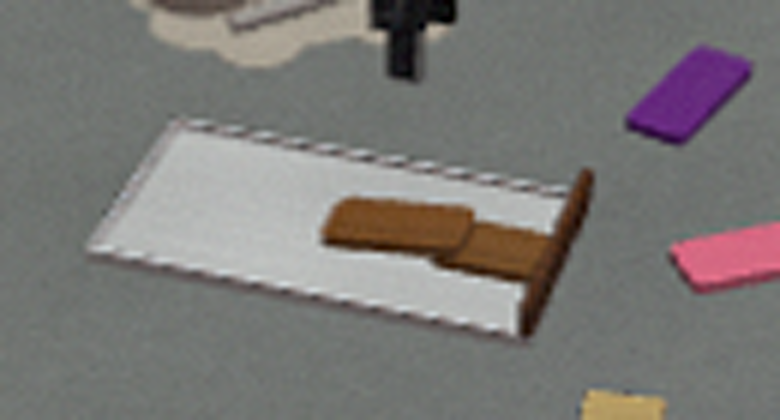

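The medium overlaps the small with its low end on the floor. In the wrist picture the small ends at y≈215 and the medium ends at y≈114. Now the large one.

Call:
jog_arm:
  moves:
    - [0.06, -0.015, -0.04, 0, 0, 0, -8]
    - [0.06, -0.035, -0.093, 0, 0, 0, -18]
    - [0.06, -0.055, -0.147, 0, 0, 0, -28]
    - [0.06, -0.075, -0.2, 0.004, 0, 0, -38.3]
    - [0.06, -0.095, -0.25, 0.01, 0, 0, -38.3]
    - [0.06, -0.1025, -0.2707, 0.0147, 0, 0, -38.3]
    - [0.06, -0.1025, -0.2707, 0.0147, 0, 0, -38.3]
    - [0.06, -0.1025, -0.2707, 0.0147, 0, 0, -38.3]

```text
time: 14.52
eef_pos: [0.4748, 0.1122, 0.1394]
tcp_rot: [0.976, 0.219, 0.0, 0.001]
ft_force: [-0.1, -0.1, 0.4]
width: 0.06
```

```bash
python3 look.py w13 .008
```

```text
14.525 [0.47482445 0.11216475 0.13940811] [9.03841053e-01 4.27868156e-01 4.38608938e-04] 0.05999379071314917 [-0.11874845 -0.14587555  0.4494167 ]
(array([323., 320.]), 390.6, 11.1, 45.7, 13.3, -7.6)
(array([261., 187.]), 474.9, 112.5, 109.6, 43.6, 25.6)
```

View pics/w13.png

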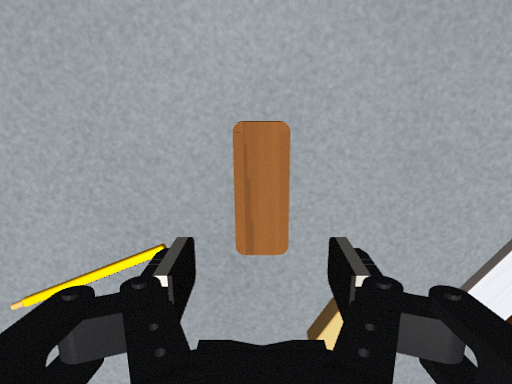

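```bash
python3 - <<'E'
from h import *
from station import env
import pickle
s,c=pickle.load(open('pics/w13.pkl','rb'))
for uv,z in [((165,247),.006),((309,333),.024),((333,300),.024)]:
    print(R.from_quat(s['tcp_rot']).inv().apply(toplane(c,uv,z)[0]-s['eef_pos'])[:2]*1000)
rel(env.state(),474.9,112.4,21,25.5)
E
```

```text
[-49.21341031 -81.60058434]
[-120.03750425   40.18950316]
[-88.27648464  58.70384054]
shift mm [  0.2  -0.6 118.6] rotvec [ 0.09 -0.05 -0.21]
```

Call:
jog_arm:
  moves:
    - [0.06, 0, -0.0005, 0.04, 0, 0, -0.2]
    - [0.06, 0, -0.0005, 0.088, 0, 0, -0.2]
    - [0.06, 0, -0.0005, 0.11, 0, 0, -0.2]
    - [0.06, 0, -0.0005, 0.117, 0, 0, -0.2]
    - [0.06, 0, -0.0005, 0.1185, 0, 0, -0.2]
    - [0.06, 0, -0.0005, 0.1185, 0, 0, -0.2]
    - [0.045, 0, -0.0005, 0.1185, 0, 0, -0.2]
    - [0.03, 0, -0.0005, 0.1185, 0, 0, -0.2]
    - [0.03, 0, -0.0005, 0.1185, 0, 0, -0.2]
    - [0.03, 0, -0.0005, 0.1185, 0, 0, -0.2]
    - [0.03, 0, -0.0005, 0.1185, 0, 0, -0.2]

```text
time: 15.95
eef_pos: [0.4753, 0.1125, 0.0225]
tcp_rot: [0.975, 0.221, 0.002, 0.0]
ft_force: [-1.4, -0.9, 6.1]
width: 0.0405
```

```bash
python3 look.py w14 .008
```

```text
15.95 [0.47533839 0.11252143 0.02251434] [0.90236834 0.43095582 0.00290718] 0.0404611086322411 [-1.37880066 -0.94255125  6.11144667]
(array([261., 239.]), 478.0, 114.1, 103.4, 44.1, 25.6)
```

View pics/w14.png

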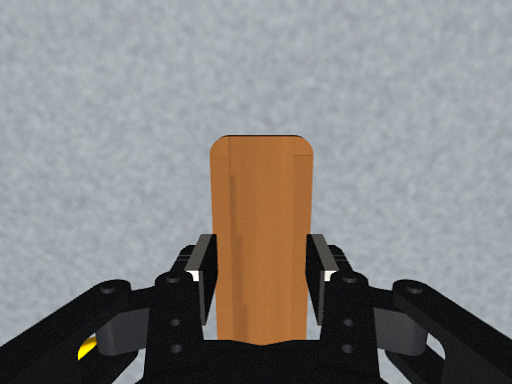

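```bash
python3 - <<'E'
from h import *
from station import env
u=np.array([.9737,-.2279]);S=np.array([433.8,-155.6])
p=S+178.3*u;print(p)
rel(env.state(),p[0],p[1],72,-13.1,-5.35)
E
```

```text
[ 607.41071 -196.23457]
shift mm [-13.7 335.6 -49. ] rotvec [ 1.83 -5.34 38.59]
```

Call:
jog_arm:
  moves:
    - [0.03, 0, 0, -0.015, 0, 0, 0]
    - [0.03, 0, 0, -0.06, 0, 0, 0]
    - [0.03, -0.002, 0.04, -0.1, 0, 0, 5]
    - [0.03, -0.004, 0.095, -0.1, 0, 0, 14]
    - [0.03, -0.006, 0.15, -0.1, 0.5, -1, 23]
    - [0.03, -0.008, 0.205, -0.1, 1, -3, 32]
    - [0.03, -0.01, 0.26, -0.09, 1.8, -5.3, 38.5]
    - [0.03, -0.0137, 0.31, -0.07, 1.8, -5.3, 38.6]
    - [0.03, -0.0137, 0.3356, -0.053, 1.8, -5.3, 38.6]
    - [0.03, -0.0137, 0.3356, -0.049, 1.8, -5.3, 38.6]
    - [0.03, -0.0137, 0.3356, -0.049, 1.8, -5.3, 38.6]

```text
time: 17.38
eef_pos: [0.607, -0.1957, 0.0721]
tcp_rot: [0.992, -0.114, -0.046, -0.005]
ft_force: [-0.2, 0.6, -0.3]
width: 0.0397
```

```bash
python3 look.py w15 .05; python3 - <<'E'
from h import *
from station import env
rel(env.state(),607.4,-196.2,33.5,-13.1,-5.35)
E
```

```text
17.375 [ 0.60702221 -0.19565325  0.0720727 ] [ 0.96980462 -0.22541835 -0.093089  ] 0.03968118407919367 [-0.19996976  0.61049142 -0.26584492]
(array([261., 239.]), 602.0, -193.6, 114.9, 47.5, -13.0)
shift mm [ 3.8  0.8 39. ] rotvec [ 0.01 -0.08  0.06]
```

View pics/w15.png

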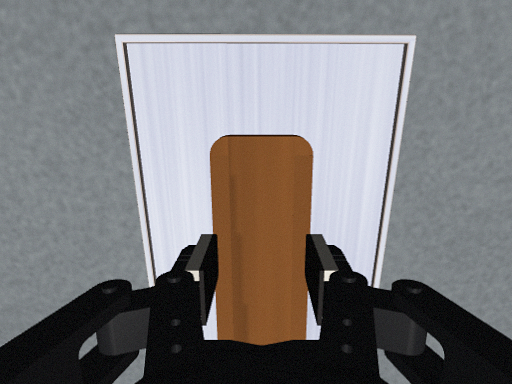

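Call:
jog_arm:
  moves:
    - [0.03, 0.0015, 0.0008, 0.012, 0, 0, 0]
    - [0.03, 0.0025, 0.0012, 0.027, 0, 0, 0]
    - [0.03, 0.0033, 0.0012, 0.035, 0, 0, 0]
    - [0.03, 0.0036, 0.0012, 0.0385, 0, 0, 0]
    - [0.03, 0.0036, 0.0012, 0.0385, 0, 0, 0]

```text
time: 18.05
eef_pos: [0.6071, -0.1966, 0.0337]
tcp_rot: [0.992, -0.113, -0.046, -0.005]
ft_force: [-0.8, -0.2, 0.5]
width: 0.0398
```

```bash
python3 look.py w16 .013; python3 - <<'E'
from h import *
import pickle
from station import viewer
cv2.imwrite('pics/s16.png',cv2.resize(viewer.get_image('side')[120:190,180:310,::-1],None,fx=6,fy=6,interpolation=cv2.INTER_CUBIC))
s,c=pickle.load(open('pics/w16.pkl','rb'))
im=cv2.imread('pics/w16.png');g=im.sum(2)//3;print(g[125:145,262])
u=np.array([.9737,-.2279]);v=np.array([.2279,.9737]);S0=np.array([433.8,-155.6])
def t(uv,z):
    p=toplane(c,uv,z)[:,:2]*1000-S0;return np.c_[p@u,p@v].round(1)
print(t([(262,136)],.016),t([(262,135)],.008))
rel(s,607.4,-196.2,30,-13.1,-5.35)
E
```

```text
18.05 [ 0.6071291  -0.1965534   0.03370251] [ 0.97007531 -0.22454279 -0.09238198] 0.03979061611961834 [-0.77752157 -0.23392049  0.54623237]
(array([261., 239.]), 603.2, -194.0, 113.9, 46.9, -12.1)
[203 204 204 203 204 204 204 207 206 160  16  54  79  80  77  78  76  74
  76  76]
[[230.6   0.4]] [[229.5   0.4]]
shift mm [ 0.5 -0.4  3.7] rotvec [ 0.03 -0.05  0.07]
```

View pics/s16.png

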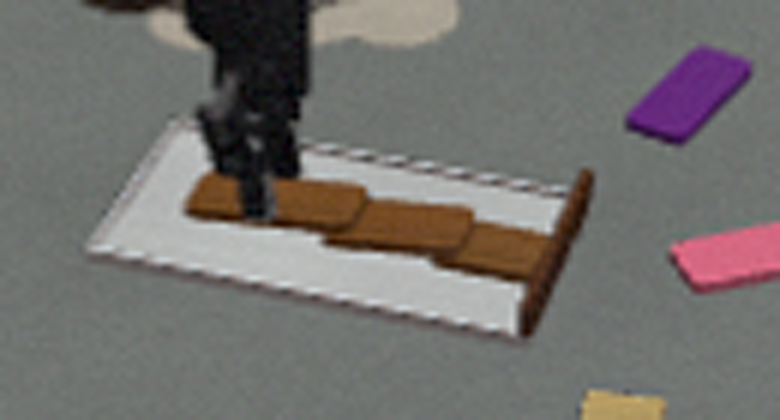

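View pics/w16.png

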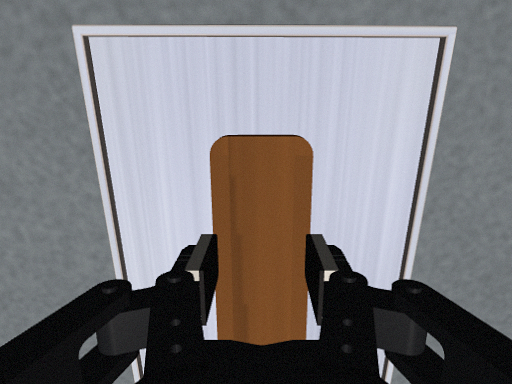

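Low end is at about 230 mm (wanted 230.9). Lowering to contact.

Call:
jog_arm:
  moves:
    - [0.03, 0.0005, 0, 0.0012, 0, 0, 0]
    - [0.03, 0.0005, 0, 0.0022, 0, 0, 0]
    - [0.03, 0.0005, 0, 0.003, 0, 0, 0]
    - [0.03, 0.0005, 0, 0.003, 0, 0, 0]

```text
time: 18.65
eef_pos: [0.6081, -0.1968, 0.0325]
tcp_rot: [0.993, -0.113, -0.045, -0.005]
ft_force: [-0.8, 0.7, 4.7]
width: 0.0401
```

Call:
jog_arm:
  moves:
    - [0.045, 0, 0, 0.0005, 0, 0, 0]
    - [0.05, 0, 0, 0.0005, 0, 0, 0]
    - [0.06, 0, 0, 0, 0, 0, 0]
    - [0.06, 0, 0, -0.01, 0, 0, 0]
    - [0.06, -0.003, 0, -0.05, 0, 0, 0]
    - [0.06, -0.01, 0, -0.1, 0, 0, 0]
    - [0.06, -0.06, 0, -0.14, 0, 5, 0]
    - [0.06, -0.1, 0, -0.17, 0, 5, 0]
    - [0.06, -0.1, 0, -0.17, 0, 5, 0]
    - [0.06, -0.1, 0, -0.17, 0, 5, 0]

```text
time: 19.9
eef_pos: [0.5262, -0.1777, 0.2113]
tcp_rot: [0.994, -0.113, -0.001, -0.0]
ft_force: [0.0, 0.3, -1.0]
width: 0.0599
```

```bash
python3 look.py w17 .013; python3 - <<'E'
from h import *
from station import viewer
cv2.imwrite('pics/s17.png',cv2.resize(viewer.get_image('side')[120:190,180:310,::-1],None,fx=6,fy=6,interpolation=cv2.INTER_CUBIC))
im=cv2.imread('pics/w17.png');cv2.imwrite('pics/w17z.png',cv2.resize(im[0:270,150:370],None,fx=2.2,fy=2.2,interpolation=cv2.INTER_CUBIC))
E
```

```text
19.9 [ 0.52621984 -0.17769553  0.21125232] [ 0.974327   -0.22512985 -0.00185472] 0.059944244611985276 [ 0.02425304  0.2917274  -0.98581535]
(array([261., 271.]), 421.8, -153.0, 141.5, 7.2, 77.0)
(array([261., 140.]), 546.7, -181.1, 230.1, 44.7, -13.0)
```

View pics/w17z.png

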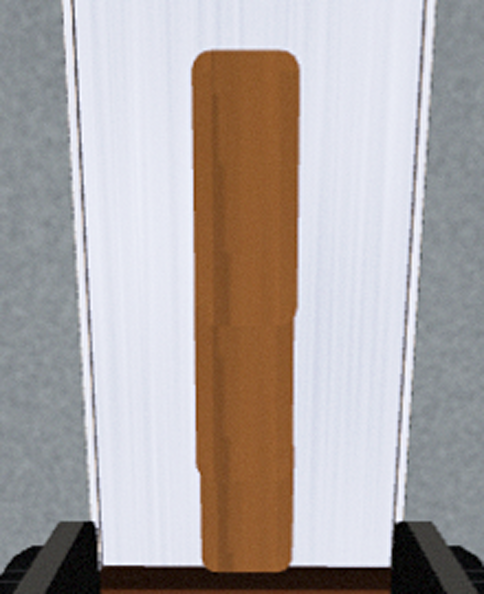

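View pics/s17.png

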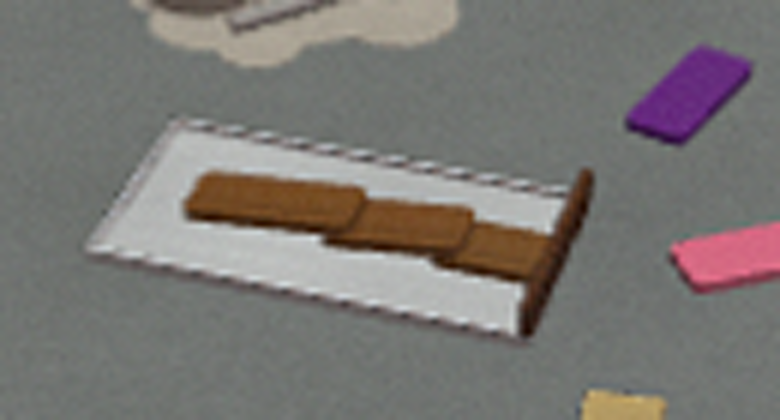

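```bash
python3 - <<'E'
from h import *
import pickle
s,c=pickle.load(open('pics/w17.pkl','rb'))
u=np.array([.9737,-.2279]);v=np.array([.2279,.9737]);S0=np.array([433.8,-155.6])
def t(uv,z):
    p=toplane(c,uv,z)[:,:2]*1000-S0;return np.c_[p@u,p@v].round(1)
print('large near',t([(261,147.7)],.0232),'med near',t([(261,216)],.0232),'far',t([(261,22.8)],.013))
E
```

```text
large near [[121.7   0.8]] med near [[53.8  0.6]] far [[230.9   1.2]]
```

```bash
python3 -c "
from station import order
print(order.finish_job())"
```

```text
the job is handed in; nothing more can be done
None
```

The row is set out in the tray and handed in at about 20 s of the 69 s allowed. I released each scraper on light contact of about 5 N or less. The other things on the bench and the look-alikes were not moved.

The last wrist and side pictures, taken with the gripper clear, showed:
- **Small scraper:** flat and against the wooden stop, with a gap of about 1 mm or less.
- **Medium scraper:** laps the small one by about 18–20 mm. Its other end rests on the tray floor about 140 mm from the stop.
- **Large scraper:** laps the medium one by about 19–20 mm. Its other end rests on the floor about 231 mm from the stop.
- **Alignment:** the row is about 230 mm long, within 1–2 mm of the tray's centre line, and turned −13.0° against the tray's −13.2°.

No check failed. The one disagreement was the TCP height at grasp contact, which varied by 2–3 mm between grasps (19.3, 21.5 and 22.5 mm). I therefore lowered the medium and large scrapers by contact force instead of by height.

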